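# Load the yoghurt maker, shut it and start it

### The job

Set the tall narrow lidded jar down gently, upright, inside the open yoghurt maker, then ease the maker's hinged lid fully shut without slamming it. With the lid shut, press the square key all the way and let it come back up, then press the large round key all the way and let it come back up. Do not press the small round key, and leave the other things on the worktop where they are.

Things in the scene. Friction and masses are not known exactly. Their poses are not given: they have to be found in the camera images.
- jar: Tall narrow closed jar to load: straight cylinder 62 mm in diameter, 104 mm high, cream ceramic with a plain steel lid (top 22 mm, same diameter), about 0.35 kg. Origin at the centre of its underside, z up. It stands near a low wide tin of the same materials and a plain cup; which stands where varies.
- maker: Yoghurt maker, white plastic, fixed on the worktop. Its x points from its front (keys, robot side) to its back (hinge), y to the left, z up. Origin at worktop level; the body spans x -135 to +125 mm, y -120 to +120 mm. Front part (x -135 to -55 mm): a step 95 mm high with three keys in a row. Behind it: an open-topped chamber, rim 125 mm high.
- chamber_floor (a point): Centre of the chamber's inner floor, 35 mm behind the maker's origin and 14 mm above the worktop; axes as the maker's. The chamber is 156 mm (x) by 216 mm (y) inside and 111 mm deep; walls 12 mm thick, flat steel floor.
- maker_lid (a joint): Angle of the maker's lid: 0 = flat shut on the rim, 1.57 = upright; stops at 1.9. Starts about upright. The hinge is stiff (about 0.35 N m friction, lid 0.2 kg): the lid stays where it is left, and a push of about 2 to 4 N near its free edge moves it. Closing faster than 3 rad/s counts as slamming.
- lid_hinge (a point): Middle of the hinge line (along the maker's y) on the far rim, 125 mm above the worktop. The lid is a flat white plate, 175 mm from hinge line to free edge, 240 mm wide, 12 mm thick; its underside is level with the hinge line when shut. A tab 70 mm wide, 8 mm thick, sticks out 14 mm from the free edge's middle. When upright, its outer face looks away from the robot.
- lid_edge (a point): Point on the lid's outer (upper) face at the middle of its free edge, 175 mm from the hinge line (at the tab's root); moves with the lid.
- key_square (a joint): Square key, pressed first. Joint value 0 = up, grows to 0.006 m fully down; it counts as pressed beyond 0.004 m. Springs back by itself; about 1.2 N starts it moving and 4.8 N bottoms it.
- key_square_top (a point): Centre of the square key's top: 30 x 30 mm, white plastic, 10 mm proud of the step, at the left end of the row (+y). Pressed straight down. The keys stand 70 mm apart, 45 mm in front of the chamber's front wall.
- key_big (a joint): Large round key, pressed second. Joint value 0 = up, grows to 0.006 m fully down; it counts as pressed beyond 0.004 m. Springs back by itself; about 1.2 N starts it moving and 4.8 N bottoms it.
- key_big_top (a point): Centre of the large round key's top: 36 mm in diameter, 10 mm proud of the step, in the middle of the row.
- key_small (a joint): Small round key, not to be pressed. Joint value 0 = up, 0.006 m fully down.
- key_small_top (a point): Centre of the small round key's top: 20 mm in diameter, 10 mm proud of the step, at the right end of the row (-y).
- tin: Bystander: low wide cream tin with a steel lid, 84 mm across, 60 mm high; origin under its centre.
- cup: Bystander: white handleless cup, 72 mm across, 80 mm high; origin under its centre.
- sponge: Bystander: yellow and green sponge 100 x 65 x 28 mm; origin under its centre.
- mug: Bystander: white mug 80 mm across (handle on its +y side), 90 mm high; origin under its centre.
- can: Bystander: plain aluminium drinks can with a dark top, 66 mm across, 115 mm high; origin under its centre.
- glass_box: Bystander: upright cardboard box 85 x 85 x 190 mm; origin under its centre.
- spoon: Bystander: spoon 190 mm long lying on the worktop.

How it is judged:
By the outcome, as a careful person would: the job done as asked, in the order asked, and still so for the second after the job is handed in, with the robot touching nothing.
It also fails if it takes over 67 s, if anything falls off the work surface, if the arm or the gripper's body presses on something with over 40 N, if the wrist force passes 120 N, or if a joint passes its speed limit or range.

### The arm

A 7-joint arm with a two-finger parallel gripper is mounted at the origin on the work surface. World frame = base frame: x ahead of the robot, y to its left, z up, the work surface at z = 0. Lengths are in m, angles in rad, forces in N, time in s.
With the tool pointing down it reaches from about 0.425 to 0.875 m from the base axis. Payload 8.4 kg.
Tool frame: the origin (TCP) lies midway between the tips of the shut fingers; the grasp point (between the pads) lies 19 mm behind it; z points along the fingers, y is the line along which they close (so a half turn about z gives the same grasp; the last joint's range is limited). The gripper opens to 87 mm and grips with 3 to 60 N. Pads are 19 mm wide; open, the fingers measure 117 mm over their backs; the gripper's body (75 mm by 190 mm) begins 51 mm behind the grasp point.
Start: joints at [1.017, 0.333, 0.04, 1.465, -0.013, 1.343, -0.059], TCP at [0.286, -0.584, 0.223] pointing down, gripper open.
Joint ranges: [-2.58, 2.58], [-0.38, 2.09], [-1.3, 1.39], [0.25, 2.4], [-1.5, 4.64], [0.08, 2.09], [-2.65, 2.65]. Speed limits (rad/s): [2.22, 2.22, 2.79, 2.79, 3.14, 3.14, 3.14].

### API

Orientations are given as a rotation vector (axis times angle).
In Python, from station import arm gives the robot as it stands.
- The arm moves only by the shell command python3 -m jog 'ROWS' [OPENING] [FORCE]. ROWS is JSON, a list of rows, each an object with "translation": the shift along the tool's x, y, z in mm, a list of three; "twist": the turn, a rotation vector about the tool's x, y, z in rad, a list of three. A call has 1 to 12 rows; each row is the pose to reach, as a shift and turn from the pose commanded when the call began, along the tool's axes at that moment; what a row does not reach only later rows make up. A row lasts 1/10 s, in which the tool goes at most 50 mm and 8.59 degrees, less where a joint would pass 70% of its speed; a pose out of reach is approached as far as the arm can. A call with a gripper value outside its range is refused whole. OPENING is the opening in per cent of the stroke, from 0 (shut) to 100 (fully open), set as the call begins (- or left out, the last holds). The fingers move at their own pace and stop on an object; FORCE is the grip in N (left out, the last holds). Time passes only in rows, so rows that repeat a pose let the fingers close. It gives the time, the measured TCP pose, the force, the opening and the grip force at its end, in the units of the state.
- arm.get_obs(): the state, without advancing time (a new reading comes with each control period).
- arm.get_image(name): name is "side" or "top"; returns the picture (480x640x3 uint8, red, green, blue); there is no depth.
- arm.get_calibration(name): a dict with "fov_y" (degrees; the focal length in pixels is half the picture's height over the tangent of half this angle, whatever the lens; pixels are square), "cx", "cy" (the principal point, pixels), "k1" (the pictures are not rectified: a ray, as slopes to the right and down, at radius r is drawn at 1 + k1 r^2 times it, then the intrinsics apply), "R" (3x3) and "t" (3): a world point X has camera coordinates R X + t. Camera axes: x right, y down, z forward; pixel columns grow to the right and rows downward; lengths in m; the calibration is good to about 2 mm. A picture is of the moment at which its call begins. get_calibration takes no time and is no camera call.
- arm.close_job(): hands the job in; it is judged then, once.
The state is a dict: "time_s": time; "joints": joint angles; "qd": joint speeds; "joint_efforts": joint torques, N m; "tool_pos": TCP position; "tool_rot": TCP orientation; "contact_force": force on the tool from outside, world axes, zero at the start; "moment": the same for the moment, N m; "opening": finger opening in m; "gripper_force": force on a finger pad.
Only numpy, scipy, OpenCV 4.12 (cv2) and the standard library are available. Lean on these libraries where they do the work, as an engineer would, in place of code of your own. Each camera call takes 0.05 s, during which the arm holds its last target. There are 200 camera calls.

## Working session

There is one attempt and no reset: what is moved stays moved. The work goes in short steps, Python scripts to look and compute and a shell command to move; the robot and the scene stay as the last step left them, time stands still between calls to the robot, and variables do not carry over. Pictures are saved under pics/ and viewed, at most 10 in all, crops included, and the job is handed in when it is done.

```bash
mkdir -p pics; ls; python3 - <<'E'
from station import arm
import cv2,json
for n in("side","top"):
    cv2.imwrite(f"pics/{n}0.png",arm.get_image(n)[:,:,::-1])
    c=arm.get_calibration(n);print(n,{k:(v.tolist() if hasattr(v,'tolist') else v) for k,v in c.items()})
print(arm.get_obs())
E
```

```text
pics
side {'fov_y': 44.55466543271461, 'cx': 310.74753540137567, 'cy': 246.57095933345252, 'k1': -0.11835626956950189, 'R': [[-0.9915991843407549, -0.12931199179201008, 0.0030767504826189397], [-0.10070268259794193, 0.75685000422207, -0.645784051232787], [0.08117898331666479, -0.6406687754899844, -0.76351391132044]], 't': [0.6110628284876893, 0.09291237250922692, 1.6210894539877747]}
top {'fov_y': 56.36855213602742, 'cx': 318.59387165102993, 'cy': 245.91917791458795, 'k1': 0.00134755603199027, 'R': [[0.015755266343124213, -0.9998729175685714, -0.0024331657095887304], [-0.9760470186413087, -0.014851644219163814, -0.2170521736021087], [0.21698845357269536, 0.005794598942159588, -0.9761569718232975]], 't': [0.05505116213397078, 0.6169469825631424, 1.1676874471921477]}
{'time_s': 0.1, 'joints': array([ 1.01677366,  0.33382749,  0.03990857,  1.46620596, -0.01339678,
        1.34331842, -0.05851297]), 'qd': array([-6.34133355e-04, -4.97478494e-06, -1.19864347e-03, -1.72427338e-03,
       -2.24437277e-03,  1.06392788e-03,  8.69197038e-04]), 'joint_efforts': array([ 4.23913880e-03, -6.57816124e+01,  1.34014908e+00, -4.04708111e+01,
       -5.97329834e-02,  4.07877204e-02,  8.38895903e-05]), 'tool_pos': array([ 0.28530735, -0.58354478,  0.22174564]), 'tool_rot': array([-3.05934056e+00, -7.07876460e-01,  7.00599163e-04]), 'contact_force': array([0.61962497, 0.2645997 , 0.30532706]), 'moment': array([-2.43407947e-02, -3.81423000e-02,  1.70468129e-06]), 'gripper_force': 0.0, 'opening': 0.08716707668541086}
```

View pics/side0.png

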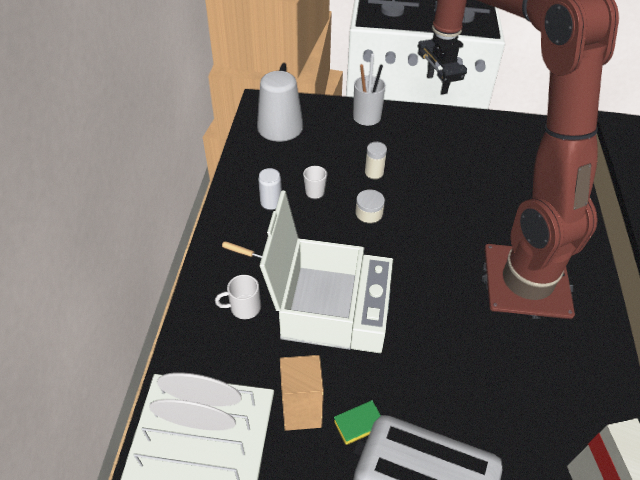

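View pics/top0.png

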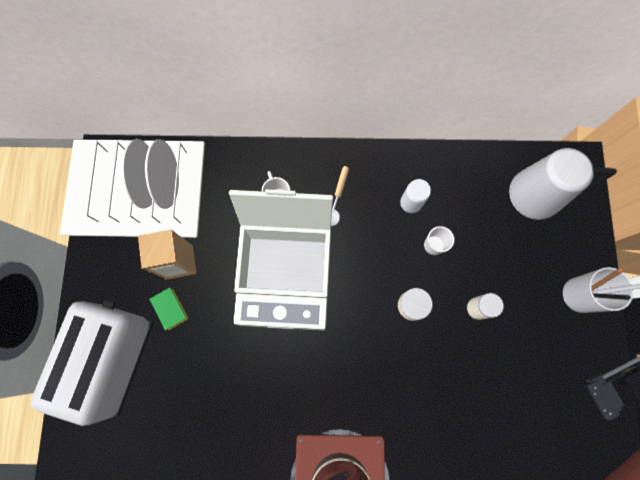

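The side view shows the jar at (376,160), the tin at (370,206) and the maker with its keys at (379,269), (376,291) and (373,314). The top view shows the jar at (485,306), the tin at (415,304), and the square, large round and small round keys at (252,311), (280,313) and (307,314).

```bash
cat > h.py <<'E'
import numpy as np,cv2
from station import arm
from scipy.spatial.transform import Rotation as Ro
def cal(n):
    c=arm.get_calibration(n);f=240/np.tan(np.radians(c["fov_y"])/2)
    return c,f,np.array(c["R"]),np.array(c["t"])
def ray(n,p):
    c,f,R,t=cal(n);d=(np.array(p,float)-[c["cx"],c["cy"]])/f;u=d.copy()
    for _ in range(20):u=d/(1+c["k1"]*(u@u))
    v=R.T@np.array([*u,1]);return -R.T@t,v/np.linalg.norm(v)
def plane(n,p,z):
    o,v=ray(n,p);return o+v*(z-o[2])/v[2]
def proj(n,X):
    c,f,R,t=cal(n);q=R@np.array(X)+t;u=q[:2]/q[2];return u*(1+c["k1"]*(u@u))*f+[c["cx"],c["cy"]]
E
python3 - <<'E'
from h import *
im={n:cv2.imread(f"pics/{n}0.png") for n in("side","top")}
for n,box,zz in(("top",(440,270,525,340),.104),("side",(355,135,397,187),.104),("top",(385,280,442,330),.06),("top",(420,220,460,262),.08)):
    x0,y0,x1,y1=box;g=im[n][y0:y1,x0:x1].max(2)
    cs,_=cv2.findContours((g>70).astype(np.uint8),0,cv2.CHAIN_APPROX_NONE);c=max(cs,key=cv2.contourArea)[:,0]+[x0,y0]
    r={.104:.031,.06:.042,.08:.036}[zz]
    o,_=ray(n,(0,0))
    P=np.array([plane(n,p,zz) for p in c]);Q=np.array([plane(n,p,0) for p in c])
    d=P[:,:2].mean(0)-o[:2];d/=np.linalg.norm(d);l=np.array([-d[1],d[0]])
    rp=(P[:,:2]-o[:2])@d;lp=(P[:,:2]-o[:2])@l
    far=rp.max()-r;rq=((Q[:,:2]-o[:2])@d).min()+r
    m=rp>rp.max()-.5*r*2;lat=(lp[m].max()+lp[m].min())/2
    print(n,zz,"top",o[:2]+d*far+l*lat,"near",o[:2]+d*rq+l*lat,"width",np.ptp(lp[m]))
K={}
for n,box in(("top",(240,300,322,325)),("side",(360,260,390,325))):
    x0,y0,x1,y1=box;g=im[n][y0:y1,x0:x1].max(2)
    _,L,s,ce=cv2.connectedComponentsWithStats((g>185).astype(np.uint8))
    for a,b in zip(s[1:],ce[1:]):
        if 25<a[4]<500 : print(n,a,b+[x0,y0],plane(n,b+[x0,y0],.105))
E
```

```text
top 0.104 top [ 0.45839424 -0.38647557] near [ 0.45830814 -0.38612938] width 0.06206857029178253
side 0.104 top [ 0.45915574 -0.38349881] near [ 0.45920247 -0.38079713] width 0.059700870157372715
top 0.06 top [ 0.46391994 -0.20194259] near [ 0.46373749 -0.20153229] width 0.08507974102780419
top 0.08 top [ 0.63933426 -0.26979561] near [ 0.64369924 -0.27470366] width 0.07472155928178577
top [  6   5  13  13 150] [252.37333333 310.76666667] [0.4330529  0.23321844 0.105     ]
top [ 32   5  15  15 173] [279.23699422 312.20231214] [0.43044697 0.1634843  0.105     ]
top [62 10  9  9 58] [306.27586207 313.74137931] [0.427589  0.0934049 0.105    ]
side [  0   0  10  65 333] [362.81381381 283.66066066] [0.46375851 0.15257989 0.105     ]
side [ 17   0  13  65 197] [386.32994924 293.70558376] [0.4030091  0.17616669 0.105     ]
side [15  6  7  7 43] [378.13953488 268.93023256] [0.42785393 0.10011294 0.105     ]
side [  9  24  14  14 148] [375.55405405 290.41216216] [0.43042794 0.16948763 0.105     ]
side [  7  47  13  13 139] [372.78417266 313.36690647] [0.43297759 0.23938504 0.105     ]
```

```bash
cat >> h.py <<'E'
YAW=np.arctan2(-.0053,.1396)
def to(x,y,z,yaw=YAW,pitch=0):
    "tool-frame shift and turn to a TCP pose; pitch tips the tool's z toward world +x"
    o=arm.get_obs();R=Ro.from_rotvec(o["tool_rot"])
    T=Ro.from_euler("z",yaw)*Ro.from_euler("y",-pitch)*Ro.from_rotvec([np.pi,0,0])
    print("shift",np.round(R.inv().apply(np.array([x,y,z])-o["tool_pos"])*1000,1),"twist",np.round((R.inv()*T).as_rotvec(),3))
    print("now",np.round(o["tool_pos"],4),"F",np.round(o["contact_force"],1),"t",round(o["time_s"],2),"open",round(o["opening"],4))
E
python3 -c "
from h import *
to(.459,-.385,.18)"
```

```text
shift [ 243.3 -102.    41.9] twist [-0.001  0.     0.493]
now [ 0.2853 -0.5835  0.2217] F [0.6 0.3 0.3] t 0.1 open 0.0872
```

```bash
python3 -m jog '[{"translation":[30,-13,5],"twist":[0,0,0.06]},{"translation":[60,-25,10],"twist":[0,0,0.12]},{"translation":[91,-38,16],"twist":[0,0,0.19]},{"translation":[122,-51,21],"twist":[0,0,0.25]},{"translation":[152,-64,26],"twist":[0,0,0.31]},{"translation":[182,-76,31],"twist":[0,0,0.37]},{"translation":[213,-89,37],"twist":[0,0,0.43]},{"translation":[243,-102,42],"twist":[0,0,0.493]},{"translation":[243,-102,42],"twist":[0,0,0.493]},{"translation":[243,-102,42],"twist":[0,0,0.493]},{"translation":[243,-102,42],"twist":[0,0,0.493]}]' 100; python3 -c "
from h import *
to(.459,-.385,.061)
cv2.imwrite('pics/top1.png',arm.get_image('top')[200:380,380:580,::-1].repeat(3,0).repeat(3,1))"
```

```text
time_s: 1.2
tool_pos: [0.4581, -0.3866, 0.1805]
tool_rot: [3.141, -0.061, -0.001]
contact_force: [-2.0, 0.5, -0.0]
opening: 0.0868
gripper_force: 0.0
shift [  0.9  -1.6 119.5] twist [ 0.     0.001 -0.001]
now [ 0.4581 -0.3866  0.1805] F [-2.   0.5 -0. ] t 1.2 open 0.0868
```

View pics/top1.png

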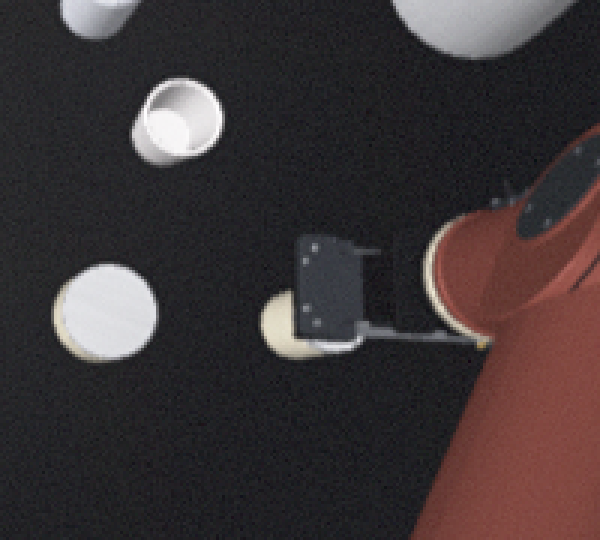

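The gripper sits over the jar, around (310,300) in the crop, with the fingers closing along world y. The tin and cup are clear. Next I descend and grip.

```bash
python3 -m jog '[{"translation":[1,-1,15]},{"translation":[1,-1,35]},{"translation":[1,-1,55]},{"translation":[1,-1,75]},{"translation":[1,-1,92]},{"translation":[1,-1,106]},{"translation":[1,-1,115]},{"translation":[1,-1,119]},{"translation":[1,-1,119]}]' 100 && python3 -m jog '[{"translation":[0,0,0]},{"translation":[0,0,0]},{"translation":[0,0,0]},{"translation":[0,0,0]},{"translation":[0,0,0]},{"translation":[0,0,0]},{"translation":[0,0,0]},{"translation":[0,0,0]}]' 0 25
```

```text
validation failed for argument at $[0]...
```

Rows need a twist too.

```bash
python3 -m jog '[{"translation":[1,-1,15],"twist":[0,0,0]},{"translation":[1,-1,35],"twist":[0,0,0]},{"translation":[1,-1,55],"twist":[0,0,0]},{"translation":[1,-1,75],"twist":[0,0,0]},{"translation":[1,-1,92],"twist":[0,0,0]},{"translation":[1,-1,106],"twist":[0,0,0]},{"translation":[1,-1,115],"twist":[0,0,0]},{"translation":[1,-1,119],"twist":[0,0,0]},{"translation":[1,-1,119],"twist":[0,0,0]}]' 100 && python3 -m jog '[{"translation":[0,0,0],"twist":[0,0,0]},{"translation":[0,0,0],"twist":[0,0,0]},{"translation":[0,0,0],"twist":[0,0,0]},{"translation":[0,0,0],"twist":[0,0,0]},{"translation":[0,0,0],"twist":[0,0,0]},{"translation":[0,0,0],"twist":[0,0,0]},{"translation":[0,0,0],"twist":[0,0,0]},{"translation":[0,0,0],"twist":[0,0,0]}]' 0 25
```

```text
time_s: 2.15
tool_pos: [0.4599, -0.3846, 0.0613]
tool_rot: [-3.141, 0.06, 0.001]
contact_force: [-0.0, -0.8, 0.3]
opening: 0.087
gripper_force: 0.0
time_s: 2.95
tool_pos: [0.4603, -0.3853, 0.0622]
tool_rot: [3.14, -0.061, 0.001]
contact_force: [-0.5, -4.6, 5.9]
opening: 0.0614
gripper_force: 24.9
```

```bash
python3 -m jog '[{"translation":[0,0,-8],"twist":[0,0,0]},{"translation":[0,0,-25],"twist":[0,0,0]},{"translation":[0,0,-45],"twist":[0,0,0]},{"translation":[0,0,-65],"twist":[0,0,0]},{"translation":[0,0,-85],"twist":[0,0,0]},{"translation":[0,0,-105],"twist":[0,0,0]},{"translation":[0,0,-125],"twist":[0,0,0]},{"translation":[0,0,-145],"twist":[0,0,0]},{"translation":[0,0,-162],"twist":[0,0,0]},{"translation":[0,0,-170],"twist":[0,0,0]},{"translation":[0,0,-170],"twist":[0,0,0]}]' && python3 -c "
from h import *
to(.56,.161,.232)"
```

```text
time_s: 4.05
tool_pos: [0.4603, -0.3841, 0.232]
tool_rot: [-3.141, 0.059, -0.001]
contact_force: [-0.1, -0.6, -4.3]
opening: 0.0614
gripper_force: 24.9
shift [ 7.910e+01 -5.485e+02  2.000e-01] twist [-0. -0.  0.]
now [ 0.4603 -0.3841  0.232 ] F [-0.1 -0.6 -4.3] t 4.05 open 0.0614
```

```bash
python3 -m jog '[{"translation":[3,-15,0],"twist":[0,0,0]},{"translation":[8,-45,0],"twist":[0,0,0]},{"translation":[12,-80,0],"twist":[0,0,0]},{"translation":[17,-115,0],"twist":[0,0,0]},{"translation":[22,-150,0],"twist":[0,0,0]},{"translation":[27,-185,0],"twist":[0,0,0]},{"translation":[32,-220,0],"twist":[0,0,0]},{"translation":[37,-255,0],"twist":[0,0,0]},{"translation":[42,-285,0],"twist":[0,0,0]},{"translation":[45,-305,0],"twist":[0,0,0]},{"translation":[46,-312,0],"twist":[0,0,0]}]' && python3 -m jog '[{"translation":[3,-15,0],"twist":[0,0,0]},{"translation":[7,-45,0],"twist":[0,0,0]},{"translation":[12,-80,0],"twist":[0,0,0]},{"translation":[17,-115,0],"twist":[0,0,0]},{"translation":[22,-150,0],"twist":[0,0,0]},{"translation":[27,-185,0],"twist":[0,0,0]},{"translation":[31,-212,0],"twist":[0,0,0]},{"translation":[33,-230,0],"twist":[0,0,0]},{"translation":[33,-236,0],"twist":[0,0,0]},{"translation":[33,-236,0],"twist":[0,0,0]}]' && python3 -c "
from h import *
to(.56,.161,.08)
for n,b in (('side',(220,150,440,390)),('top',(180,150,400,350))):
    x0,y0,x1,y1=b
    i=arm.get_image(n)[:,:,::-1];cv2.imwrite('pics/%s2full.png'%n,i);cv2.imwrite('pics/%s2.png'%n,i[y0:y1,x0:x1])
a=cv2.imread('pics/side2.png');b=cv2.imread('pics/top2.png');b=cv2.copyMakeBorder(b,0,40,0,0,0)
cv2.imwrite('pics/two2.png',cv2.resize(np.hstack([a,b]),(792,432)))"
```

```text
time_s: 5.15
tool_pos: [0.5174, -0.0707, 0.2304]
tool_rot: [-3.14, 0.053, 0.003]
contact_force: [-0.1, -0.5, -3.1]
opening: 0.0617
gripper_force: 24.9
time_s: 6.15
tool_pos: [0.5594, 0.1601, 0.2308]
tool_rot: [3.141, -0.059, -0.002]
contact_force: [0.1, -0.7, -3.5]
opening: 0.0613
gripper_force: 24.9
shift [  0.8  -1.  150.8] twist [0.    0.001 0.001]
now [0.5594 0.1601 0.2308] F [ 0.1 -0.7 -3.5] t 6.15 open 0.0613
```

View pics/two2.png

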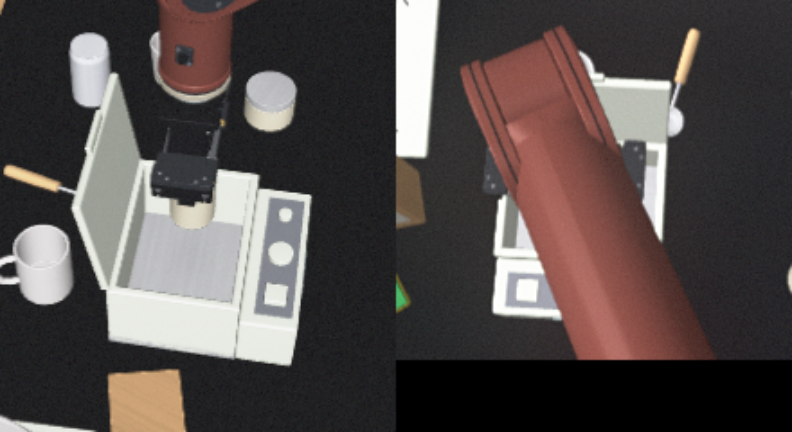

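The jar hangs over the chamber, at (192,205) in the side crop, well clear of the walls and the upright lid. Next I lower it.

```bash
python3 -m jog '[{"translation":[0,-1,8],"twist":[0,0,0]},{"translation":[0,-1,25],"twist":[0,0,0]},{"translation":[0,-1,45],"twist":[0,0,0]},{"translation":[0,-1,65],"twist":[0,0,0]},{"translation":[0,-1,85],"twist":[0,0,0]},{"translation":[0,-1,105],"twist":[0,0,0]},{"translation":[0,-1,122],"twist":[0,0,0]},{"translation":[0,-1,134],"twist":[0,0,0]},{"translation":[0,-1,141],"twist":[0,0,0]},{"translation":[0,-1,145],"twist":[0,0,0]},{"translation":[0,-1,146],"twist":[0,0,0]},{"translation":[0,-1,147],"twist":[0,0,0]}]' && python3 -m jog '[{"translation":[0,0,1],"twist":[0,0,0]},{"translation":[0,0,2],"twist":[0,0,0]},{"translation":[0,0,3],"twist":[0,0,0]},{"translation":[0,0,4],"twist":[0,0,0]},{"translation":[0,0,5],"twist":[0,0,0]}]'
```

```text
time_s: 7.45
tool_pos: [0.5604, 0.1612, 0.0852]
tool_rot: [-3.141, 0.06, -0.002]
contact_force: [-0.0, 0.2, -2.6]
opening: 0.0617
gripper_force: 24.9
time_s: 7.95
tool_pos: [0.56, 0.161, 0.0795]
tool_rot: [-3.141, 0.06, 0.0]
contact_force: [-0.2, 0.3, -2.8]
opening: 0.0621
gripper_force: 24.9
```

```bash
python3 -m jog '[{"translation":[0,0,0.5],"twist":[0,0,0]},{"translation":[0,0,1],"twist":[0,0,0]},{"translation":[0,0,1.5],"twist":[0,0,0]},{"translation":[0,0,2],"twist":[0,0,0]},{"translation":[0,0,2.5],"twist":[0,0,0]},{"translation":[0,0,2.5],"twist":[0,0,0]}]' && python3 -m jog '[{"translation":[0,0,0.5],"twist":[0,0,0]},{"translation":[0,0,1],"twist":[0,0,0]},{"translation":[0,0,1.5],"twist":[0,0,0]},{"translation":[0,0,1.5],"twist":[0,0,0]}]'
```

```text
time_s: 8.55
tool_pos: [0.5599, 0.161, 0.077]
tool_rot: [-3.141, 0.06, 0.0]
contact_force: [-0.6, 0.2, -3.8]
opening: 0.0619
gripper_force: 24.9
time_s: 8.95
tool_pos: [0.5603, 0.161, 0.0762]
tool_rot: [-3.141, 0.06, -0.001]
contact_force: [-1.4, -2.1, 3.7]
opening: 0.0619
gripper_force: 24.9
```

```bash
python3 -m jog '[{"translation":[0,0,0],"twist":[0,0,0]},{"translation":[0,0,0],"twist":[0,0,0]},{"translation":[0,0,0],"twist":[0,0,0]},{"translation":[0,0,0],"twist":[0,0,0]},{"translation":[0,0,0],"twist":[0,0,0]},{"translation":[0,0,0],"twist":[0,0,0]}]' 100 && python3 -m jog '[{"translation":[0,0,-6],"twist":[0,0,0]},{"translation":[0,0,-20],"twist":[0,0,0]},{"translation":[0,0,-40],"twist":[0,0,0]},{"translation":[0,0,-60],"twist":[0,0,0]},{"translation":[0,0,-85],"twist":[0,0,0]},{"translation":[0,0,-110],"twist":[0,0,0]},{"translation":[0,0,-140],"twist":[0,0,0]},{"translation":[0,0,-170],"twist":[0,0,0]},{"translation":[0,0,-200],"twist":[0,0,0]},{"translation":[0,0,-230],"twist":[0,0,0]},{"translation":[0,0,-250],"twist":[0,0,0]},{"translation":[0,0,-260],"twist":[0,0,0]}]' && python3 -c "
from h import *
to(.56,.161,.33)
i=arm.get_image('side')[:,:,::-1];cv2.imwrite('pics/side3f.png',i)
cv2.imwrite('pics/side3.png',cv2.resize(i[170:370,200:420],(660,600)))"
```

```text
time_s: 9.55
tool_pos: [0.56, 0.1611, 0.0756]
tool_rot: [-3.141, 0.06, -0.0]
contact_force: [-0.4, -0.2, 0.6]
opening: 0.0867
gripper_force: 0.0
time_s: 10.75
tool_pos: [0.5603, 0.1614, 0.339]
tool_rot: [-3.14, 0.06, -0.006]
contact_force: [0.1, 0.2, 0.4]
opening: 0.0868
gripper_force: 0.0
shift [-0.3  0.5  9. ] twist [-0.001 -0.004 -0.   ]
now [0.5603 0.1614 0.339 ] F [0.1 0.2 0.4] t 10.75 open 0.0868
```

View pics/side3.png

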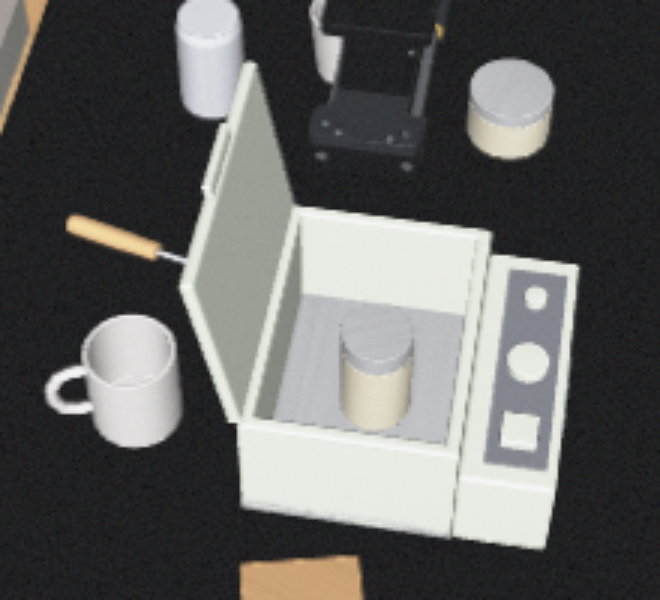

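The jar stands upright in the chamber, at (377,370) in the crop. The lid leans a little back past upright, with its free edge running from (185,285) to (250,65). I'll work out its angle.

```bash
python3 - <<'E'
from h import *
ex=np.array([np.cos(YAW),np.sin(YAW),0]);ey=np.array([-ex[1],ex[0],0])
O=np.array([.4305,.166,0])+.1*ex
def at(n,p,yl): # intersect ray with maker plane y=yl
    o,v=ray(n,p);s=(yl-(o-O)@ey)/(v@ey);q=o+s*v;return np.round([(q-O)@ex,q[2]],4)
def loc(n,p,z): q=plane(n,p,z)-O;return np.round([q@ex,q@ey],4)
f=lambda x,y:(x/3+200,y/3+170)
print("side free edge",at("side",f(185,285),.12),at("side",f(250,65),-.12),"hinge",at("side",f(238,418),.12),at("side",f(295,208),-.12))
print("top free edge at z .3",loc("top",(231,192),.3),loc("top",(331,195),.3),"front of step",loc("top",(235,327),.095),loc("top",(326,329),.095),"rim inner",loc("top",(248,231),.125),loc("top",(323,231),.125),loc("top",(323,291),.125))
c=O+.125*ex;print("hinge world",c)
E
```

```text
side free edge [0.1539 0.2982] [0.1543 0.2887] hinge [0.121  0.1353] [0.1192 0.1174]
top free edge at z .3 [0.1534 0.1094] [ 0.1582 -0.1195] front of step [-0.1434  0.1102] [-0.1358 -0.1257] rim inner [0.107  0.0938] [ 0.1176 -0.1046] [-0.0414 -0.1128]
hinge world [0.65533802 0.15746389 0.        ]
```

```bash
python3 -m jog '[{"translation":[0,0,-15],"twist":[0,0,0]},{"translation":[0,0,-35],"twist":[0,0,0]},{"translation":[15,0,-41],"twist":[0,0,0]},{"translation":[40,0,-41],"twist":[0,0,0]},{"translation":[70,0,-41],"twist":[0,0,0]},{"translation":[100,0,-41],"twist":[0,0,0]},{"translation":[130,0,-41],"twist":[0,0,0]},{"translation":[158,0,-41],"twist":[0,0,0]},{"translation":[177,0,-41],"twist":[0,0,0]},{"translation":[188,0,-41],"twist":[0,0,0]},{"translation":[190,0,-41],"twist":[0,0,0]},{"translation":[190,0,-41],"twist":[0,0,0]}]' 0 && python3 -c "
from h import *
to(.748,.155,.275)
i=arm.get_image('side')[:,:,::-1];cv2.imwrite('pics/side4.png',cv2.resize(i[130:350,200:420],(600,600)))"
```

```text
time_s: 12.0
tool_pos: [0.7497, 0.1539, 0.3757]
tool_rot: [3.141, -0.06, -0.002]
contact_force: [0.4, -0.4, -1.2]
opening: 0.0026
gripper_force: 0.0
shift [ -1.6  -1.1 100.7] twist [ 0.     0.002 -0.   ]
now [0.7497 0.1539 0.3757] F [ 0.4 -0.4 -1.2] t 12.0 open 0.0026
```

View pics/side4.png

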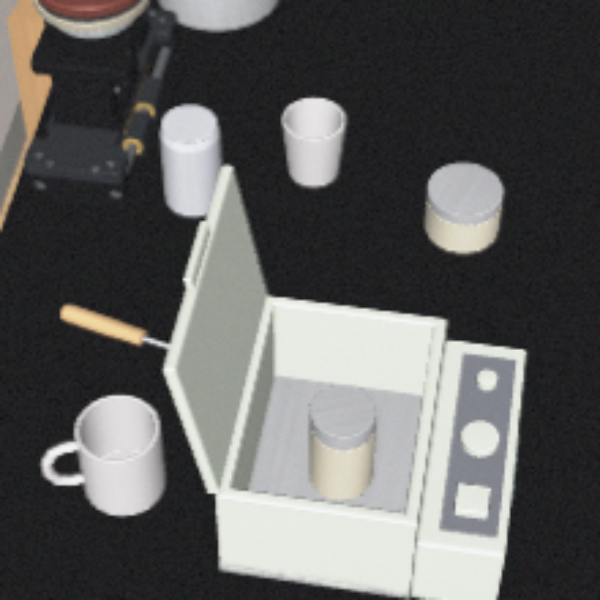

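The gripper is behind and above the lid, and the mug and can are clear. Next I descend and compute the arc for the fingertip.

```bash
python3 -m jog '[{"translation":[-1,-1,10],"twist":[0,0,0]},{"translation":[-1,-1,30],"twist":[0,0,0]},{"translation":[-1,-1,50],"twist":[0,0,0]},{"translation":[-1,-1,70],"twist":[0,0,0]},{"translation":[-1,-1,88],"twist":[0,0,0]},{"translation":[-1,-1,98],"twist":[0,0,0]},{"translation":[-1,-1,100],"twist":[0,0,0]},{"translation":[-1,-1,100],"twist":[0,0,0]}]' && python3 -c "
from h import *
o=arm.get_obs()['tool_pos']
for th in np.arange(1.75,-.01,-.07):
    c,s=np.cos(th),np.sin(th);r=.15;d=.012+.01*s
    x=.6553-r*c+d*s;z=.125+r*s+d*c
    print(round(th,2),np.round([(x-o[0])*1000,-(z-o[2])*1000]))
to(.748,.155,.275)"
```

```text
time_s: 12.85
tool_pos: [0.7487, 0.1547, 0.2774]
tool_rot: [-3.141, 0.06, -0.001]
contact_force: [0.8, -0.8, -0.1]
opening: 0.0005
gripper_force: 0.0
1.75 [-45.   9.]
1.68 [-55.   6.]
1.61 [-66.   3.]
1.54 [-76.   2.]
1.47 [-87.   1.]
1.4 [-97.   1.]
1.33 [-108.    2.]
1.26 [-119.    3.]
1.19 [-129.    5.]
1.12 [-140.    8.]
1.05 [-150.   12.]
0.98 [-160.   16.]
0.91 [-170.   22.]
0.84 [-179.   28.]
0.77 [-188.   34.]
0.7 [-196.   42.]
0.63 [-204.   50.]
0.56 [-211.   58.]
0.49 [-218.   67.]
0.42 [-224.   77.]
0.35 [-229.   86.]
0.28 [-234.   97.]
0.21 [-237.  107.]
0.14 [-240.  118.]
0.07 [-242.  129.]
-0.0 [-243.  140.]
shift [-0.7 -0.2  2.4] twist [-0.    -0.001 -0.   ]
now [0.7487 0.1547 0.2774] F [ 0.8 -0.8 -0.1] t 12.85 open 0.0005
```

```bash
python3 -m jog '[{"translation":[-12,0,3],"twist":[0,0,0]},{"translation":[-25,0,4],"twist":[0,0,0]},{"translation":[-36,0,4],"twist":[0,0,0]},{"translation":[-45,0,4],"twist":[0,0,0]},{"translation":[-55,0,4],"twist":[0,0,0]},{"translation":[-66,0,3],"twist":[0,0,0]},{"translation":[-76,0,2],"twist":[0,0,0]},{"translation":[-87,0,1],"twist":[0,0,0]},{"translation":[-97,0,1],"twist":[0,0,0]},{"translation":[-108,0,2],"twist":[0,0,0]}]' && python3 -c "
from h import *
to(.748,.155,.275)
i=arm.get_image('side')[:,:,::-1];cv2.imwrite('pics/side5.png',cv2.resize(i[130:350,200:420],(600,600)))"
```

```text
time_s: 13.85
tool_pos: [0.6404, 0.159, 0.2751]
tool_rot: [-3.141, 0.06, -0.001]
contact_force: [1.7, 0.3, 2.8]
opening: 0.0003
gripper_force: 1.2
shift [ 1.076e+02 -1.000e-01  2.000e-01] twist [-0.    -0.001 -0.   ]
now [0.6404 0.159  0.2751] F [1.7 0.3 2.8] t 13.85 open 0.0003
```

View pics/side5.png

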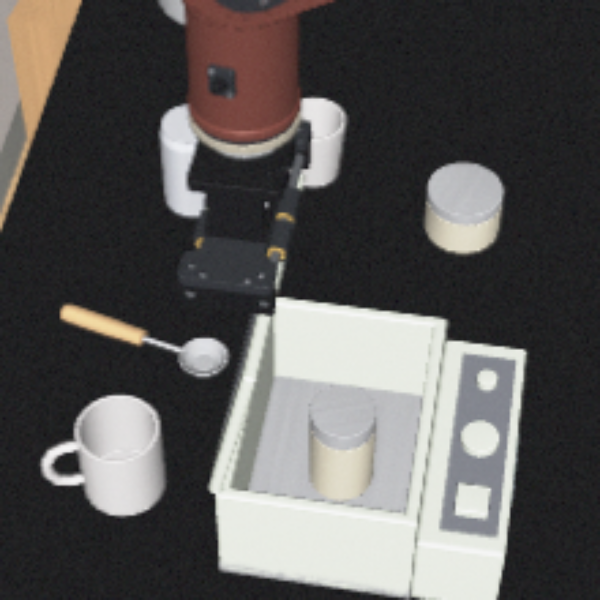

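From this camera the lid is now edge-on, along the rear rim from (213,490) to (265,315), as expected near 1.4 rad. The contact force is light, so I continue along the arc.

```bash
python3 -m jog '[{"translation":[-11,0,1],"twist":[0,0,0]},{"translation":[-21,0,3],"twist":[0,0,0]},{"translation":[-32,0,6],"twist":[0,0,0]},{"translation":[-42,0,10],"twist":[0,0,0]},{"translation":[-52,0,14],"twist":[0,0,0]},{"translation":[-62,0,20],"twist":[0,0,0]},{"translation":[-71,0,26],"twist":[0,0,0]},{"translation":[-80,0,32],"twist":[0,0,0]},{"translation":[-88,0,40],"twist":[0,0,0]}]' && python3 -c "
from h import *
to(.748,.155,.275)
i=arm.get_image('side')[:,:,::-1];cv2.imwrite('pics/side6.png',cv2.resize(i[130:350,200:420],(600,600)))"
```

```text
time_s: 14.8
tool_pos: [0.5523, 0.1622, 0.2343]
tool_rot: [3.141, -0.06, 0.0]
contact_force: [0.5, -0.7, 1.9]
opening: 0.0004
gripper_force: 0.9
shift [195.8  -0.2 -40.6] twist [ 0. -0. -0.]
now [0.5523 0.1622 0.2343] F [ 0.5 -0.7  1.9] t 14.8 open 0.0004
```

View pics/side6.png

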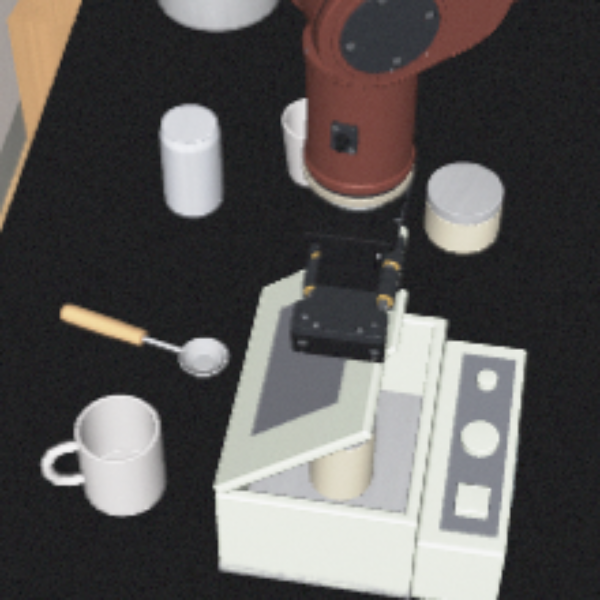

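The lid is following, now about half closed, and the jar is untouched beneath it. I continue.

```bash
python3 -m jog '[{"translation":[-8,0,8],"twist":[0,0,0]},{"translation":[-15,0,16],"twist":[0,0,0]},{"translation":[-22,0,25],"twist":[0,0,0]},{"translation":[-28,0,35],"twist":[0,0,0]},{"translation":[-33,0,44],"twist":[0,0,0]},{"translation":[-38,0,54],"twist":[0,0,0]},{"translation":[-41,0,63],"twist":[0,0,0]},{"translation":[-44,0,72],"twist":[0,0,0]},{"translation":[-45,0,79],"twist":[0,0,0]},{"translation":[-46,0,85],"twist":[0,0,0]},{"translation":[-47,0,90],"twist":[0,0,0]}]' && python3 -m jog '[{"translation":[0,0,2],"twist":[0,0,0]},{"translation":[0,0,4],"twist":[0,0,0]},{"translation":[0,0,5],"twist":[0,0,0]},{"translation":[0,0,6],"twist":[0,0,0]},{"translation":[0,0,7],"twist":[0,0,0]},{"translation":[0,0,7],"twist":[0,0,0]}]'
```

```text
time_s: 15.95
tool_pos: [0.5059, 0.1641, 0.144]
tool_rot: [3.141, -0.06, -0.001]
contact_force: [0.6, 0.3, 0.8]
opening: 0.0003
gripper_force: 0.6
time_s: 16.55
tool_pos: [0.5061, 0.1641, 0.1376]
tool_rot: [-3.141, 0.06, -0.0]
contact_force: [0.3, 0.4, -0.4]
opening: 0.0001
gripper_force: 0.0
```

```bash
for k in 1 2 3; do python3 -m jog '[{"translation":[0,0,0.5],"twist":[0,0,0]},{"translation":[0,0,1],"twist":[0,0,0]},{"translation":[0,0,1],"twist":[0,0,0]},{"translation":[0,0,1],"twist":[0,0,0]}]' | egrep 'pos|contact'; done
```

```text
tool_pos: [0.5062, 0.1641, 0.1374]
contact_force: [-3.3, -1.9, 8.3]
tool_pos: [0.5063, 0.1641, 0.1373]
contact_force: [-7.9, -3.4, 16.7]
tool_pos: [0.5063, 0.1641, 0.1372]
contact_force: [-10.6, -4.2, 24.6]
```

The hard stop at z = 0.137 means the lid is shut. Next I lift and go over the square key.

```bash
python3 -m jog '[{"translation":[0,0,-3],"twist":[0,0,0]},{"translation":[0,0,-10],"twist":[0,0,0]},{"translation":[0,0,-25],"twist":[0,0,0]},{"translation":[0,0,-33],"twist":[0,0,0]},{"translation":[-15,-12,-33],"twist":[0,0,0]},{"translation":[-40,-35,-33],"twist":[0,0,0]},{"translation":[-62,-55,-33],"twist":[0,0,0]},{"translation":[-74,-67,-33],"twist":[0,0,0]},{"translation":[-76,-69,-33],"twist":[0,0,0]},{"translation":[-76,-69,-33],"twist":[0,0,0]}]' && python3 -c "
from h import *
to(.433,.236,.109)
for n,b in (('side',(320,220,430,370)),('top',(200,210,370,360))):
    x0,y0,x1,y1=b
    i=arm.get_image(n)[:,:,::-1];cv2.imwrite('pics/%s7.png'%n,i[y0:y1,x0:x1])
cv2.imwrite('pics/two7.png',cv2.resize(np.hstack([cv2.imread('pics/side7.png'),cv2.imread('pics/top7.png')]),(800,429)))"
```

```text
time_s: 18.75
tool_pos: [0.4325, 0.2361, 0.1677]
tool_rot: [3.141, -0.058, 0.001]
contact_force: [-1.0, 0.1, -0.5]
opening: 0.0006
gripper_force: 0.0
shift [ 0.5  0.1 58.7] twist [ 0.    -0.     0.001]
now [0.4325 0.2361 0.1677] F [-1.   0.1 -0.5] t 18.75 open 0.0006
```

View pics/two7.png

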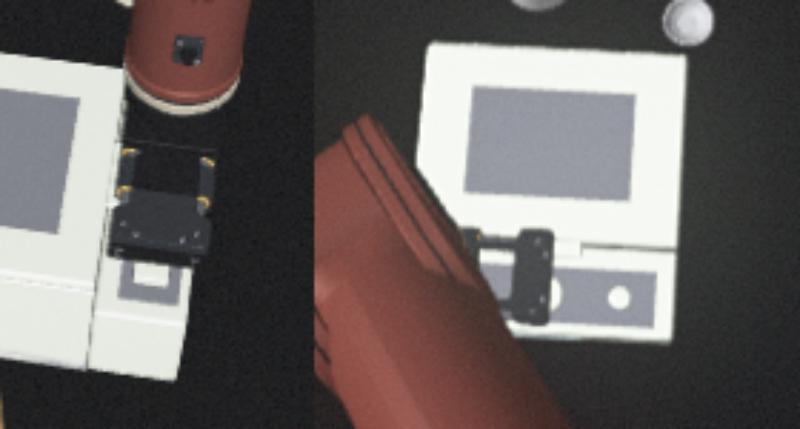

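The lid lies flat and shut, and the gripper is over the square key, which shows at (150,275) in the left crop. Next I press it.

```bash
python3 -m jog '[{"translation":[0,0,12],"twist":[0,0,0]},{"translation":[0,0,30],"twist":[0,0,0]},{"translation":[0,0,45],"twist":[0,0,0]},{"translation":[0,0,54],"twist":[0,0,0]},{"translation":[0,0,58],"twist":[0,0,0]},{"translation":[0,0,60],"twist":[0,0,0]},{"translation":[0,0,62],"twist":[0,0,0]},{"translation":[0,0,64],"twist":[0,0,0]},{"translation":[0,0,66],"twist":[0,0,0]},{"translation":[0,0,66],"twist":[0,0,0]}]' && python3 -m jog '[{"translation":[0,0,1],"twist":[0,0,0]},{"translation":[0,0,2],"twist":[0,0,0]},{"translation":[0,0,3],"twist":[0,0,0]},{"translation":[0,0,3],"twist":[0,0,0]},{"translation":[0,0,3],"twist":[0,0,0]}]'
```

```text
time_s: 19.85
tool_pos: [0.4331, 0.2361, 0.1019]
tool_rot: [-3.141, 0.06, -0.001]
contact_force: [-0.4, -0.2, 3.2]
opening: 0.0008
gripper_force: 1.6
time_s: 20.35
tool_pos: [0.4331, 0.2361, 0.0993]
tool_rot: [-3.141, 0.06, -0.001]
contact_force: [-0.6, -1.5, 11.0]
opening: 0.0006
gripper_force: 5.3
```

Bottomed at 11 N. Now I lift and move 70 mm to the large round key.

```bash
python3 -m jog '[{"translation":[0,0,-3],"twist":[0,0,0]},{"translation":[0,0,-8],"twist":[0,0,0]},{"translation":[0,0,-20],"twist":[0,0,0]},{"translation":[0,0,-35],"twist":[0,0,0]},{"translation":[0,8,-40],"twist":[0,0,0]},{"translation":[0,25,-40],"twist":[0,0,0]},{"translation":[0,45,-40],"twist":[0,0,0]},{"translation":[0,62,-40],"twist":[0,0,0]},{"translation":[0,70,-40],"twist":[0,0,0]},{"translation":[0,70,-40],"twist":[0,0,0]},{"translation":[0,70,-40],"twist":[0,0,0]}]' && python3 -c "
from h import *
to(.4305,.166,.099)"
```

```text
time_s: 21.45
tool_pos: [0.43, 0.1664, 0.1387]
tool_rot: [-3.141, 0.06, -0.0]
contact_force: [-0.8, 0.9, -0.9]
opening: 0.0007
gripper_force: 0.0
shift [ 0.5  0.4 39.7] twist [-0. -0. -0.]
now [0.43   0.1664 0.1387] F [-0.8  0.9 -0.9] t 21.45 open 0.0007
```

```bash
python3 -m jog '[{"translation":[0,0,8],"twist":[0,0,0]},{"translation":[0,0,20],"twist":[0,0,0]},{"translation":[0,0,28],"twist":[0,0,0]},{"translation":[0,0,31],"twist":[0,0,0]},{"translation":[0,0,33],"twist":[0,0,0]},{"translation":[0,0,35],"twist":[0,0,0]},{"translation":[0,0,37],"twist":[0,0,0]},{"translation":[0,0,39],"twist":[0,0,0]},{"translation":[0,0,40],"twist":[0,0,0]},{"translation":[0,0,40],"twist":[0,0,0]},{"translation":[0,0,40],"twist":[0,0,0]}]'
```

```text
time_s: 22.55
tool_pos: [0.4301, 0.1661, 0.0993]
tool_rot: [3.141, -0.06, 0.0]
contact_force: [-6.2, -1.3, 10.7]
opening: 0.0006
gripper_force: 5.6
```

```bash
python3 -m jog '[{"translation":[0,0,-3],"twist":[0,0,0]},{"translation":[0,0,-8],"twist":[0,0,0]},{"translation":[0,0,-20],"twist":[0,0,0]},{"translation":[0,0,-40],"twist":[0,0,0]},{"translation":[0,0,-65],"twist":[0,0,0]},{"translation":[0,0,-90],"twist":[0,0,0]},{"translation":[0,0,-115],"twist":[0,0,0]},{"translation":[0,0,-135],"twist":[0,0,0]},{"translation":[0,0,-140],"twist":[0,0,0]},{"translation":[0,0,-140],"twist":[0,0,0]},{"translation":[0,0,-140],"twist":[0,0,0]}]' && python3 -c "
from h import *
i=arm.get_image('side')[:,:,::-1];cv2.imwrite('pics/side8.png',cv2.resize(i[150:370,200:420],(600,600)))"
```

```text
time_s: 23.65
tool_pos: [0.4297, 0.1657, 0.2378]
tool_rot: [3.141, -0.06, -0.001]
contact_force: [-0.3, 0.5, -0.1]
opening: 0.0005
gripper_force: 0.0
```

View pics/side8.png

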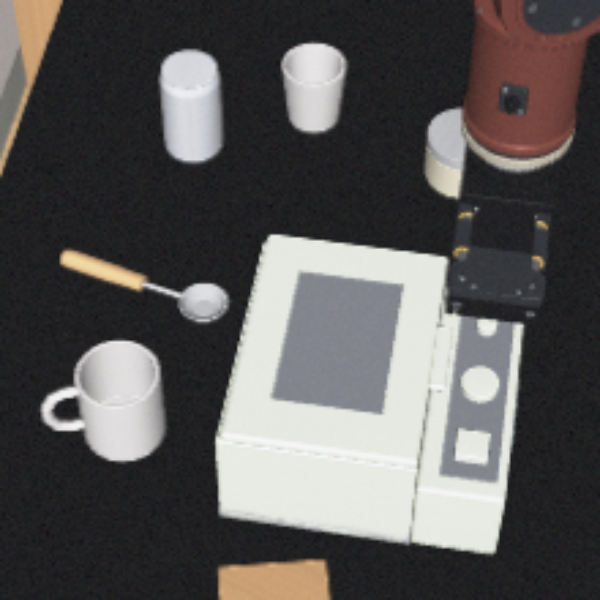

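The lid is shut, the keys are up at (472,446), (480,383) and (487,327), the bystanders in view haven't moved, and the robot is clear.

```bash
python3 -c "
from station import arm
print(arm.close_job())"
```

```text
the job is handed in; nothing more can be done
None
```

The job is handed in at about 24 s: the jar stands upright in the maker, the lid was eased fully shut, and the square key then the large round key were each pressed to the stop and came back up; the small key was not pressed and nothing else I could see had moved.

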